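Lock the lens onto the optical bench

ROBOT

A 6-joint arm with a two-finger parallel gripper is mounted at the origin on a cart in front of the work surface, level with it; the furniture and walls round the work are solid. World frame = base frame: x ahead of the robot, y to its left, z up, the work surface at z = 0. Lengths are in m, angles in rad, forces in N, time in s.
With the tool pointing down it reaches from about 0.275 to 0.75 m from the base axis. Payload 10.2 kg.
Tool frame: the origin (TCP) lies at the very end of the fingers, on their centre line; the grasp point (between the pads) lies 19 mm behind it; z points along the fingers, y is the line along which they close (so a half turn about z gives the same grasp; the last joint's range is limited). The gripper opens to 88 mm and grips with 3 to 60 N. Pads are 18 mm wide; open, the fingers measure 123 mm over their backs; the gripper's body (75 mm by 187 mm) begins 45 mm behind the grasp point.
Start: joints at [0.932, 0.313, 1.498, -0, 1.331, -0.223], TCP at [0.212, 0.48, 0.239] pointing down, gripper open.
Joint ranges: [-2.94, 2.94], [-0.97, 2.17], [0.19, 2.56], [-1.23, 4.37], [0.02, 3.11], [-2.88, 2.88]. Speed limits (rad/s): [2.39, 2.39, 3.01, 3.14, 3.14, 3.14].

INTERFACE

Orientations are given as a unit quaternion [x, y, z, w].
In Python, from rig import env gives the robot as it stands.
- The arm moves only by the tool step_arm, never from a script. Its argument "targets" is a list of rows, each a list of 7 numbers: the gripper command: -1 is shut, 1 is fully open, values between are in proportion, then the shift along the world's x, y, z in cm, then the turn, a rotation vector about the world's x, y, z in degrees. A call has 1 to 5 rows; each row shifts and turns the commanded pose from where the row before left it; what a row does not reach is not made up. A row lasts 1/8 s, in which the tool goes at most 62.5 mm and 10.7 degrees, less where a joint would pass 70% of its speed; a pose out of reach is approached as far as the arm can. A call with a gripper value outside its range is refused whole. The fingers move at their own pace and stop on an object; "force" is the grip in N (left out, the last holds). Time passes only in rows, so rows that do not move let the fingers close. It gives the time, the measured TCP pose, the force, the opening and the grip force at its end, in the units of the state.
- env.get_state(): the state, without advancing time (a new reading comes with each control period).
- env.camera(name): name is "scene" or "top" or "wrist"; returns a dict with "color" (480x640x3 uint8, red, green, blue), "z_map" (480x640 float32, m along the optical axis (not along the pixel's ray), 0 where there is no reading), "fx", "fy", "cx", "cy" (pixels), "extrinsics" (4x4, takes a point from camera to world coordinates); the wrist camera has in their place "tool_from_camera" (4x4, takes a point from camera to tool coordinates, whose origin is the TCP and whose axes are the flange's). Camera axes: x right, y down, z forward; pixel columns grow to the right and rows downward; lengths in m; the calibration is good to about 2 mm. A picture is of the moment at which its call begins: read the wrist's pose just before it.
- env.finish_job(): hands the job in; it is judged then, once.
Trained networks look in a picture, given as the dict that the camera call returned (one of the last four; its "shot" number tells which), for a name from the list of things; names that differ only in an ending like _2 or _b are one class to them, and where a whole thing is asked for, a point or a joint stands for the part that bears it (a point fixed in the world has none). Each returns a list of dicts, best first, with "conf" (0 to 1); they miss things now and then, are a little off and sometimes report something else, mostly with a low value. They report only what shows in the picture. A call takes as long as a camera call. They do not tell look-alikes from the thing itself.
- env.search_frame(label, picture): "at" ([x, y, z] in m, in world coordinates, good to about 4 mm: the middle of the surface that is visible of it).
The state is a dict: "time_s": time; "q": joint angles; "qvel": joint speeds; "effort": joint torques, N m; "ee_pos": TCP position; "orientation": TCP orientation; "force": force on the tool from outside, world axes, zero at the start; "moment": the same for the moment, N m; "gripper_width": finger opening in m; "gripper_force": force on a finger pad.
Only numpy, scipy, OpenCV 4.12 (cv2) and the standard library are available. Lean on these libraries where they do the work, as an engineer would, in place of code of your own. Each camera call takes 0.05 s, during which the arm holds its last target. There are 200 camera calls.

TASK

Take the holder with the clear glass lens out of the wooden stand and mount it on the optical rail at the yellow tape mark: pass its cross bar down through the slot of the rail, then turn the holder a quarter turn so that the bar locks under the lips and the carrier plate sits flat on the rail, with the lens facing along the rail towards the torch and the screen. Hold it by its frame without touching the glass, leave it standing locked and free of the gripper, and leave the red filter and everything else where they are.

Things in the scene. Friction and masses are not known exactly. Their poses are not given: they have to be found in the camera images.
- lens_grip (a point): Lens holder, loose, about 0.27 kg: grey upright frame 12 mm thick (x), 64 wide (y), 70 high, round clear lens in a thin brass ring. Point: middle of the frame's solid top bar, 11 mm below its top edge, where it is held across the 12 mm; the glass begins 6 mm lower. Axes: x through the lens (optical axis), y along the cross bar of the foot, z up. Half a turn makes no difference.
- lens_seat (a point): Same holder, same axes: centre of the underside of its black carrier plate (50 x 50 x 8 mm), 93 mm below lens_grip. Two brass domed studs stand out 4.5 mm under the plate, 14 mm either side along x, 12 mm wide. On the rail they rest on the lips until the holder has been turned a quarter turn (within 0.13 rad), then drop into the slot and the plate lies flat.
- lens_foot (a point): Same holder, same axes: middle of its foot, a round steel cross bar 12 mm in diameter, 34 mm long along y, 17.5 mm below lens_seat, on a neck 12 mm in diameter. With the studs resting on the lips the bar is clear below the lips and the holder turns either way. Turned and dropped it can neither turn nor be lifted off (5 mm of play up and down).
- lens_glass: The glass of the lens: a clear disc of 41 mm, 8 mm thick at its middle, recessed between the faces of the frame; origin at its centre, 66 mm above lens_seat. Not to be touched.
- filter_seat (a point): Second holder in the stand, same build but with a red filter disc: centre of the underside of its carrier plate. A bystander. Lens and filter may stand in either of the stand's two places.
- stand: Beech stand, fixed: 66 mm (x) by 190 mm (y), 38 mm high; origin: middle of its underside. Two places at y = +45 and -45 mm, with grooves 19 mm wide and 28 mm deep. The holders stand there side by side, plates on the stand's top, cross bars in the long groove along y, frames 26 mm apart. Lifting straight up by 30 mm frees the foot.
- rail_top (a point): Optical rail, fixed: 400 mm long (x), 50 wide (y), top 46 mm above the table. Slot 16 mm wide along the middle; below the 6 mm thick lips a channel 42 mm wide, its floor 27 mm below the top; ends closed. Point: middle of the rail, level with its top. On it: black torch from x = +85 to +195 mm, up to 130 mm above the table; white screen at x = -172 mm, 76 mm wide, up to 141 mm.
- mark_top (a point): Yellow cloth tape, 12 mm wide, stuck across the rail. Point: its middle, on the slot's centre line, level with the rail's top; axes as rail_top. The neck of the lens holder belongs here. It lies between the rail's middle and 55 mm from it towards the screen.
- glasses_mid (a point): Loose red safety glasses on the table behind the rail, 59 x 126 x 44 mm: their middle. A bystander.
- tape_roll_mid (a point): Loose roll of yellow cloth tape on the table, 52 mm in diameter, 28 mm high: its middle. A bystander.
There are look-alikes about, which are no part of the job. Leave any blue look-alike of the part that bears lens_grip alone.

How it is judged:
By the outcome, as a careful person would: the job done as asked, in the order asked, and still so for the second after the job is handed in, with the robot touching nothing.
It also fails if it takes over 48 s, if anything falls off the work surface, if the arm or the gripper's body presses on something with over 40 N, if the wrist force passes 120 N, or if a joint passes its speed limit or range.

## Working session

There is one attempt and no reset: what is moved stays moved. The work goes in short steps, Python scripts to look and compute and a tool call to move; the robot and the scene stay as the last step left them, time stands still between calls to the robot, and variables do not carry over. Pictures are saved under pics/ and viewed, at most 10 in all, crops included, and the job is handed in when it is done.

Besides the shell and the picture viewer there is one more tool, called after "Emit:" as name([rows], argument=value, ...), one row to a line, values as JSON. step_arm: Moves the arm, as the interface text tells. Its arguments: {"type":"object","properties":{"targets":{"type":"array"},"force":{"type":"number"}},"required":["targets"]}

```bash
mkdir -p pics; ls
python3 - <<'E'
from rig import env
import cv2,numpy as np
s=env.get_state();print(s)
for n in ["scene","top"]:
    p=env.camera(n);cv2.imwrite(f"pics/{n}0.png",p["color"][:,:,::-1])
    np.savez(f"pics/{n}0.npz",**{k:v for k,v in p.items()})
    print(n,p["fx"],p["cx"],p["cy"],np.round(p["extrinsics"],3).tolist())
    for l in ["lens_grip","lens_seat","lens_glass","filter_seat","stand","rail_top","mark_top","glasses_mid","tape_roll_mid"]:
        print(l,[(np.round(d["at"],3).tolist(),round(d["conf"],2)) for d in env.search_frame(l,p)[:4]])
E
```

```text
pics
{'time_s': 0.0, 'q': array([ 9.31596351e-01,  3.13449257e-01,  1.49841955e+00, -4.83628980e-05,
        1.33097422e+00, -2.23381603e-01]), 'qvel': array([ 7.29201432e-05,  2.74547847e-03,  1.46495367e-03, -2.02046026e-04,
        4.92901303e-04, -1.08593181e-03]), 'effort': array([-1.92955627e-04, -4.02218843e+01, -2.52270502e+01,  6.94304821e-02,
        3.52084951e-02, -1.35308760e-04]), 'ee_pos': array([0.21193576, 0.4800614 , 0.23816804]), 'orientation': array([ 2.06408891e-01,  9.78465625e-01, -5.77754283e-04, -2.40020164e-04]), 'force': array([-1.09710093, -0.97140896,  0.37454249]), 'moment': array([-0.02847918,  0.00287802,  0.01112553]), 'gripper_force': 0.0, 'gripper_width': 0.08788417176441439}
scene 601.2505993435216 323.7027745669885 232.55220580395792 [[-0.995, 0.057, -0.077, 0.671], [0.095, 0.718, -0.69, 0.691], [0.016, -0.694, -0.72, 0.986], [0.0, 0.0, 0.0, 1.0]]
lens_grip [([0.626, -0.427, 0.077], 0.93), ([0.621, -0.083, 0.08], 0.83), ([0.464, -0.338, 0.09], 0.78), ([0.591, -0.186, 0.089], 0.63)]
lens_seat [([0.616, -0.084, 0.078], 0.97), ([0.459, -0.34, 0.088],
[... 545 characters left out ...]
5710281 [[-0.024, -0.981, 0.19, 0.367], [-1.0, 0.025, 0.005, -0.127], [-0.01, -0.19, -0.982, 1.276], [0.0, 0.0, 0.0, 1.0]]
lens_grip [([0.615, -0.088, 0.031], 0.84), ([0.628, -0.436, 0.078], 0.83), ([0.59, -0.192, 0.029], 0.78), ([0.453, -0.347, 0.049], 0.69)]
lens_seat [([0.625, -0.431, 0.077], 0.93), ([0.588, -0.185, 0.033], 0.92), ([0.614, -0.093, 0.031], 0.84), ([0.455, -0.344, 0.048], 0.66)]
lens_glass []
filter_seat [([0.438, -0.258, 0.042], 0.76)]
stand [([0.443, -0.302, 0.039], 0.7), ([0.436, -0.255, 0.044], 0.18)]
rail_top [([0.499, 0.188, 0.048], 0.83)]
mark_top [([0.497, 0.158, 0.046], 0.65)]
glasses_mid [([0.716, 0.045, 0.028], 0.84)]
tape_roll_mid [([0.742, -0.118, 0.03], 0.73)]
```

View pics/scene0.png

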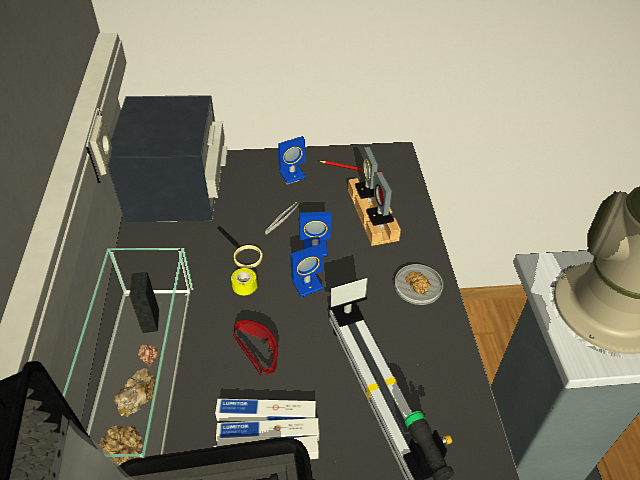

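View pics/top0.png

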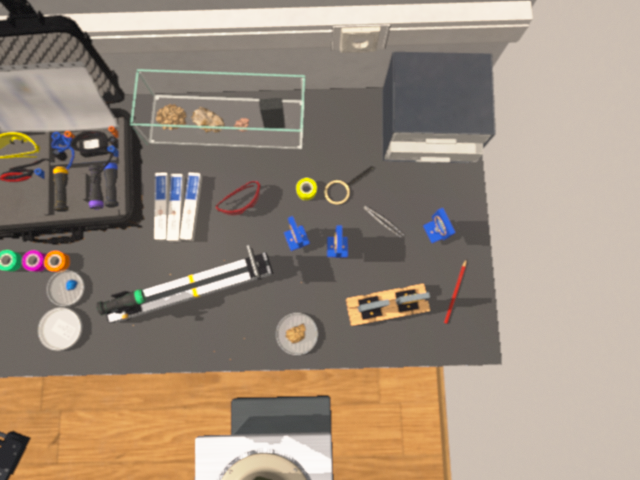

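The pictures show the stand with the red filter at the near place (scene px ~380,195) and the clear lens at the far one (~370,165). The rail runs from the screen (px 350,290) to the torch (430,440), with the tape at ~(382,385). The blue holders are decoys. Next I measure with depth.

```bash
cat > h.py <<'E'
import numpy as np,cv2
def cloud(p,T=None):
    z=p["z_map"];v,u=np.mgrid[:480,:640]
    P=np.stack([(u-p["cx"])/p["fx"]*z,(v-p["cy"])/p["fy"]*z,z],-1)
    T=p["extrinsics"] if T is None else T
    return P@T[:3,:3].T+T[:3,3], z>0
def rect(pts):
    c,(w,h),a=cv2.minAreaRect((pts[:,:2]*1000).astype(np.float32))
    return np.round(c,1),round(w,1),round(h,1),round(a,2)
def box(W,ok,lo,hi): return ok&np.all((W>lo)&(W<hi),-1)
E
python3 - <<'E'
from h import *
for n in ["scene","top"]:
    p=dict(np.load(f"pics/{n}0.npz"));W,ok=cloud(p);C=p["color"].astype(int);hsv=cv2.cvtColor(p["color"],cv2.COLOR_RGB2HSV)
    print("==",n)
    m=box(W,ok,[.36,-.45,.030],[.54,-.15,.046])&(hsv[...,0]>8)&(hsv[...,0]<25)&(hsv[...,1]>60)
    print("stand",m.sum(),rect(W[m]),np.median(W[m][:,2]))
    for z0 in (.06,.12,.13):
      for nm,y in(("far",(-.42,-.295)),("near",(-.295,-.2))):
        m=box(W,ok,[.36,y[0],z0],[.54,y[1],.16])
        if m.sum()>5: print(nm,z0,m.sum(),rect(W[m]),"zmax",W[m][:,2].max().round(4), "fit ang",np.degrees(np.arctan2(*np.linalg.svd(W[m][:,:2]-W[m][:,:2].mean(0),full_matrices=False)[2][0][::-1])).round(2))
    y=(hsv[...,0]>24)&(hsv[...,0]<34)&(hsv[...,1]>150)
    m=box(W,ok,[.4,.0,.03],[.6,.3,.06])&y
    print("tape",m.sum(),rect(W[m]),W[m].mean(0).round(4)); 
    k,l=cv2.connectedComponents(m.astype(np.uint8))
    for i in range(1,k): print("  ",(l==i).sum(),W[l==i].mean(0).round(4))
    m=box(W,ok,[.38,-.05,.040],[.62,.42,.051])
    print("rail",m.sum(),rect(W[m]),np.median(W[m][:,2]),"fit",np.degrees(np.arctan2(*np.linalg.svd(W[m][:,:2]-W[m][:,:2].mean(0),full_matrices=False)[2][0][::-1])).round(2))
E
```

```text
== scene
stand 616 (array([ 447.8, -301.8]), 68.8, 195.5, 9.2) 0.03708313774526678
far 0.06 440 (array([ 455. , -348.5]), 15.5, 70.4, 6.56) zmax 0.1449 fit ang 100.5
near 0.06 534 (array([ 441.5, -258.5]), 15.8, 68.7, 13.67) zmax 0.1454 fit ang 103.47
far 0.12 205 (array([ 455.2, -346.9]), 14.2, 65.6, 9.43) zmax 0.1449 fit ang 100.23
near 0.12 240 (array([ 441.5, -259.1]), 14.8, 67.8, 11.62) zmax 0.1454 fit ang 102.33
far 0.13 151 (array([ 455.3, -347.4]), 14.2, 64.6, 9.43) zmax 0.1449 fit ang 99.31
near 0.13 178 (array([ 441. , -259.6]), 14.5, 67.5, 8.43) zmax 0.1454 fit ang 101.45
tape 123 (array([504.2, 164. ]), 52.3, 14.1, 14.75) [0.5056 0.1641 0.0453]
   58 [0.4882 0.1591 0.0463]
   59 [0.5204 0.168  0.0455]
   6 [0.5282 0.174  0.0344]
rail 2634 (array([505.1, 160.8]), 52.5, 356.7, 15.61) 0.045526855492814544 fit 102.79
== top
stand 1076 (array([ 449.8, -306.2]), 66.2, 189.6, 9.32) 0.03766633325934743
far 0.06 236 (array([ 456.8, -350.1]), 14.8, 64.2, 8.1) zmax 0.146 fit ang 98.09
near 0.06 223 (array([ 442.3, -261.7]), 14.7, 64.3, 11.36) zmax 0.1464 fit ang 100.59
far 0.12 191 (array([ 456.9, -350.2]), 14.6, 64.1, 8.9) zmax 0.146 fit ang 98.85
near 0.12 190 (array([ 442.4, -262. ]), 14.7, 63.8, 11.36) zmax 0.1464 fit ang 100.89
far 0.13 170 (array([ 457.4, -350.1]), 13.3, 64.0, 8.12) zmax 0.146 fit ang 98.49
near 0.13 169 (array([ 442.5, -262. ]), 12.1, 63.8, 10.82) zmax 0.1464 fit ang 100.97
tape 47 (array([506.4, 162. ]), 51.2, 8.8, 14.57) [0.5047 0.1616 0.0457]
   22 [0.5225 0.1666 0.0453]
   25 [0.4891 0.1572 0.0461]
rail 1837 (array([502.3, 173.7]), 52.7, 408.7, 15.66) 0.045224482967684 fit -72.68
```

Emit:
step_arm([
  [1, 1.6, -5.5, 0.2, 0, 0, -3.8],
  [1, 1.6, -5.5, 0.2, 0, 0, -3.8],
  [1, 1.6, -5.5, 0.2, 0, 0, -3.8],
  [1, 1.6, -5.5, 0.2, 0, 0, -3.8],
  [1, 1.6, -5.5, 0.2, 0, 0, -3.8],
])

```text
time_s: 1.62
ee_pos: [0.2922, 0.2037, 0.249]
orientation: [0.366, 0.931, 0.0, 0.0]
force: [1.4, 0.2, 0.2]
gripper_width: 0.0881
gripper_force: 0.0
```

Emit:
step_arm([
  [1, 1.6, -5.5, 0, 0, 0, -3.8],
  [1, 1.6, -5.5, 0, 0, 0, -3.8],
  [1, 1.6, -5.5, 0, 0, 0, -3.8],
  [1, 1.6, -5.5, 0, 0, 0, -3.8],
  [1, 1.6, -5.5, 0, 0, 0, -3.8],
])

```text
time_s: 2.25
ee_pos: [0.3723, -0.0718, 0.249]
orientation: [0.515, 0.857, 0.0, 0.001]
force: [1.7, 0.3, -0.2]
gripper_width: 0.0882
gripper_force: 0.0
```

Emit:
step_arm([
  [0, 1.6, -5.5, 0, 0, 0, -3.8],
  [0, 1.6, -5.5, 0, 0, 0, -3.8],
  [0, 1.6, -5.5, 0, 0, 0, -3.8],
  [0, 1.6, -5.5, 0, 0, 0, -3.8],
  [0, 1.6, -5.5, 0, 0, 0, -3.8],
])

```text
time_s: 2.88
ee_pos: [0.4524, -0.3467, 0.2487]
orientation: [0.649, 0.761, 0.0, 0.0]
force: [0.3, 0.9, 0.9]
gripper_width: 0.0441
gripper_force: 0.0
```

Emit:
step_arm([
  [0.2, 0, 0, 0, 0, 0, 0],
  [0.2, 0, 0, 0, 0, 0, 0],
])

```text
time_s: 3.12
ee_pos: [0.452, -0.3441, 0.2486]
orientation: [0.648, 0.762, 0.0, -0.0]
force: [0.4, 1.2, 0.9]
gripper_width: 0.0529
gripper_force: 0.0
```

```bash
cat >> h.py <<'E'
from scipy.spatial.transform import Rotation as Ro
def wrist(env):
    s=env.get_state();p=env.camera("wrist")
    T=np.eye(4);T[:3,:3]=Ro.from_quat(s["orientation"]).as_matrix();T[:3,3]=s["ee_pos"]
    R=T[:3,:3];print("t",s["time_s"],"tcp",np.round(s["ee_pos"],4),"yang",np.degrees(np.arctan2(R[1,1],R[0,1])).round(2),"z",R[:,2].round(4),"w",round(s["gripper_width"],4),"F",np.round(s["force"],1))
    return p,T@p["tool_from_camera"],s
E
python3 - <<'E'
from h import *
from rig import env
p,T,s=wrist(env);W,ok=cloud(p,T);cv2.imwrite("pics/w1.png",p["color"][:,:,::-1])
for nm,y in(("far",(-.42,-.305)),("near",(-.305,-.2))):
  for z0 in (.12,.13):
    m=box(W,ok,[.38,y[0],z0],[.54,y[1],.155])
    if m.sum()>5: print(nm,z0,m.sum(),rect(W[m]),np.median(W[m][:,2]))
E
```

```text
t 3.125 tcp [ 0.452  -0.3441  0.2486] yang 9.21 z [-3.e-04  6.e-04 -1.e+00] w 0.0529 F [0.4 1.2 0.9]
far 0.12 1846 (array([ 455.8, -350.4]), 15.0, 64.5, 8.55) 0.14218644066453198
far 0.13 1651 (array([ 455.4, -350.4]), 12.7, 64.6, 8.2) 0.14227510073223815
near 0.12 2351 (array([ 441.3, -261.6]), 15.0, 63.8, 10.21) 0.14217381406451018
near 0.13 2156 (array([ 441.5, -261.6]), 12.8, 64.0, 11.49) 0.14224737195049256
```

View pics/w1.png

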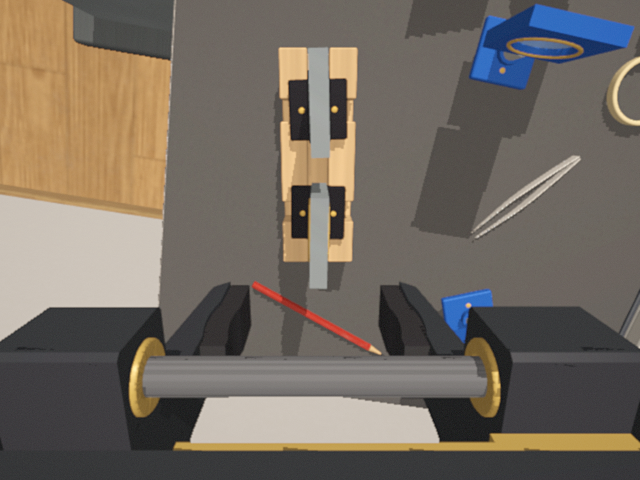

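The wrist view shows the lens holder (brass ring) at about px (317,235) and the filter at (317,100). The holder centre is at (0.4555, -0.3503), at 8.4°, with its top at 0.142 as expected. Now I align and descend.

Emit:
step_arm([
  [0.2, 0.35, -0.6, 0, 0, 0, -0.7],
  [0.2, 0, 0, -4, 0, 0, 0],
  [0.2, 0, 0, -4, 0, 0, 0],
  [0.2, 0, 0, -3.4, 0, 0, 0],
  [0.2, 0, 0, -2, 0, 0, 0],
])

```text
time_s: 3.8
ee_pos: [0.4555, -0.35, 0.1135]
orientation: [0.653, 0.758, 0.0, -0.001]
force: [0.9, 0.5, 0.7]
gripper_width: 0.0532
gripper_force: 0.0
```

Emit:
step_arm([
  [0.2, 0, 0, 0, 0, 0, 0],
  [0.2, 0, 0, 0, 0, 0, 0],
])

```text
time_s: 4.05
ee_pos: [0.4561, -0.3509, 0.116]
orientation: [0.653, 0.758, -0.0, 0.001]
force: [1.0, 0.8, 0.3]
gripper_width: 0.0529
gripper_force: 0.0
```

Good. Close.

Emit:
step_arm([
  [-0.7, 0, 0, 0, 0, 0, 0],
  [-0.7, 0, 0, 0, 0, 0, 0],
  [-1, 0, 0, 0, 0, 0, 0],
  [-1, 0, 0, 0, 0, 0, 0],
  [-1, 0, 0, 0, 0, 0, 0],
], force=25)

```text
time_s: 4.68
ee_pos: [0.4557, -0.3507, 0.1148]
orientation: [0.653, 0.757, 0.0, 0.0]
force: [0.5, 0.4, 1.0]
gripper_width: 0.0115
gripper_force: 25.0
```

Emit:
step_arm([
  [-1, 0, 0, 0, 0, 0, 0],
  [-1, 0, 0, 0.5, 0, 0, 0],
  [-1, 0, 0, 1, 0, 0, 0],
  [-1, 0, 0, 2, 0, 0, 0],
])

```text
time_s: 5.18
ee_pos: [0.4553, -0.3505, 0.15]
orientation: [0.653, 0.757, 0.0, -0.001]
force: [0.4, -0.0, -1.3]
gripper_width: 0.0115
gripper_force: 25.0
```

Emit:
step_arm([
  [-1, 0, 0, 4, 0, 0, 0],
  [-1, 0, 0, 5, 0, 0, 0],
  [-1, 0, 2, 4, 0, 0, 0],
  [-1, 0, 4, 1, 0, 0, 1],
  [-1, 0, 5, 0, 0, 0, 1],
])

```text
time_s: 5.8
ee_pos: [0.4555, -0.24, 0.2911]
orientation: [0.64, 0.769, -0.0, 0.001]
force: [0.6, 1.3, -2.1]
gripper_width: 0.0118
gripper_force: 25.0
```

Emit:
step_arm([
  [-1, 0, 5, 0, 0, 0, 1],
  [-1, 0, 5, 0, 0, 0, 1],
  [-1, 0, 5, 0, 0, 0, 1],
  [-1, 0, 5, 0, 0, 0, 1],
  [-1, 0, 4, 0, 0, 0, 0.6],
])

```text
time_s: 6.42
ee_pos: [0.4552, 0.0011, 0.2905]
orientation: [0.608, 0.794, 0.0, 0.0]
force: [1.2, -0.2, -3.0]
gripper_width: 0.0114
gripper_force: 25.0
```

Emit:
step_arm([
  [-1, 0, 2, 0, 0, 0, 0],
  [-1, 0, 1, 0, 0, 0, 0],
  [-1, 0, 0, 0, 0, 0, 0],
  [-1, 0, 0, 0, 0, 0, 0],
])

```text
time_s: 6.92
ee_pos: [0.4556, 0.0286, 0.2898]
orientation: [0.609, 0.794, -0.0, 0.0]
force: [0.6, -0.4, -2.7]
gripper_width: 0.0116
gripper_force: 25.0
```

```bash
cat >> h.py <<'E'
def rail(W,ok,p):
    hsv=cv2.cvtColor(p["color"],cv2.COLOR_RGB2HSV)
    y=(hsv[...,0]>22)&(hsv[...,0]<36)&(hsv[...,1]>130)
    m=box(W,ok,[.42,.1,.042],[.6,.22,.05])&y
    k,l,st,_=cv2.connectedComponentsWithStats(m.astype(np.uint8))
    for i in range(1,k):
        if st[i,4]>40: print("  tape",st[i,4],W[l==i].mean(0).round(4),rect(W[l==i]))
    m=box(W,ok,[.42,.05,.042],[.6,.24,.05]); P=W[m]
    print("rail pts",m.sum(),"z",np.median(P[:,2]),rect(P))
    # slot/outer edges per station along the rail, a=105.3deg
    a=np.radians(105.3);u=np.array([np.cos(a),np.sin(a)]);v=np.array([u[1],-u[0]]);o=np.array([.505,.163])
    s=(P[:,:2]-o)@u;t=(P[:,:2]-o)@v
    res=[]
    for c in np.arange(-.09,.06,.005):
        q=np.sort(t[abs(s-c)<.004])
        if len(q)<20: continue
        g=np.diff(q);i=np.argmax(g)
        if .012<g[i]<.02: res.append((c,q[i],q[i+1],q[0],q[-1]))
    r=np.array(res)
    if len(r)>3:
        mid=(r[:,1]+r[:,2])/2;f=np.polyfit(r[:,0],mid,1)
        print("stations",len(r),r[:,0].min(),r[:,0].max(),"slot w",(r[:,2]-r[:,1]).mean().round(4),"outer mid",((r[:,3]+r[:,4])/2).mean().round(4),"slot mid at mark",f[1].round(4),"ang",(105.3-np.degrees(f[0])).round(2),"rms",np.std(mid-np.polyval(f,r[:,0])).round(4),"pt",(o+f[1]*v).round(4))
E
python3 - <<'E'
from h import *
from rig import env
p,T,s=wrist(env);W,ok=cloud(p,T);cv2.imwrite("pics/w2.png",p["color"][:,:,::-1])
rail(W,ok,p)
p=dict(np.load("pics/top0.npz"));W,ok=cloud(p);rail(W,ok,p)
p=dict(np.load("pics/scene0.npz"));W,ok=cloud(p);rail(W,ok,p)
E
```

```text
t 6.925 tcp [0.4556 0.0286 0.2898] yang 15.03 z [-0.e+00 -2.e-04 -1.e+00] w 0.0116 F [ 0.6 -0.4 -2.7]
  tape 233 [0.5218 0.1664 0.0466] (array([521.7, 166. ]), 17.7, 11.3, 18.09)
  tape 254 [0.4887 0.1571 0.0467] (array([489.1, 157. ]), 18.0, 11.0, 15.84)
rail pts 7458 z 0.04621974995471706 (array([513.3, 132.7]), 52.0, 183.1, 15.21)
stations 30 -0.09 0.05500000000000013 slot w 0.0159 outer mid -0.0001 slot mid at mark -0.0002 ang 105.68 rms 0.0001 pt [0.5048 0.163 ]
rail pts 1037 z 0.0454838438157692 (array([510.2, 144.9]), 51.1, 210.4, 15.9)
stations 30 -0.09 0.05500000000000013 slot w 0.0166 outer mid 0.0002 slot mid at mark 0.0003 ang 105.71 rms 0.0002 pt [0.5052 0.1631]
  tape 64 [0.4883 0.1593 0.0464] (array([487.7, 159.7]), 18.6, 13.1, 17.32)
  tape 72 [0.5215 0.1681 0.0454] (array([521.2, 167.4]), 18.4, 14.9, 21.49)
rail pts 1855 z 0.04554402315295558 (array([510.6, 140.7]), 52.5, 199.3, 15.29)
stations 30 -0.09 0.05500000000000013 slot w 0.0159 outer mid 0.0 slot mid at mark -0.0003 ang 105.84 rms 0.0003 pt [0.5047 0.1629]
```

View pics/w2.png

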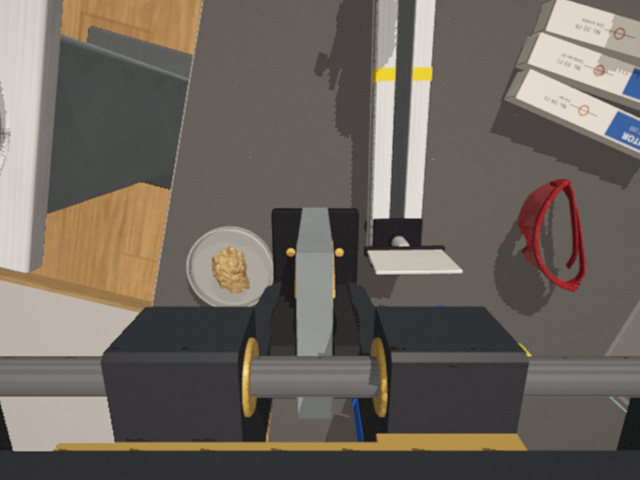

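Run:
```python
from h import *
from rig import env
p,T,s=wrist(env);W,ok=cloud(p,T);R=T@np.linalg.inv(p["tool_from_camera"])
L=(W-R[:3,3])@R[:3,:3]  # tool coords
m=ok&(L[...,2]>.055)&(L[...,2]<.085)&(abs(L[...,1])<.035)&(abs(L[...,0])<.04)
h,e=np.histogram(L[m][:,2],bins=np.arange(.055,.0851,.002));print(h)
m=ok&(L[...,2]>.066)&(L[...,2]<.072)&(abs(L[...,1])<.035)&(abs(L[...,0])<.04)
P=L[m];print("plate",m.sum(),rect(P),P.min(0).round(4),P.max(0).round(4),np.median(P[:,2]))
A=np.c_[P[:,:2],np.ones(len(P))];print("tilt",np.linalg.lstsq(A,P[:,2],rcond=None)[0].round(4))
for x0 in np.arange(-.03,.03,.004):
    q=P[abs(P[:,0]-x0)<.002]
    if len(q)>20:print(x0.round(3),len(q),q[:,1].min().round(4),q[:,1].max().round(4))
```

```text
t 6.975 tcp [0.4556 0.0285 0.2898] yang 15.02 z [-1.e-04 -2.e-04 -1.e+00] w 0.0114 F [ 0.  -0.2 -2.3]
[   0    0    0    0    0   41 2849  922   43   48    0    0    0    0
    0]
plate 3842 (array([2.8, 0.1]), 45.8, 50.2, 0.19) [-0.0202 -0.0249  0.0661] [0.0257 0.0252 0.0718] 0.06850952428959936
tilt [ 0.006  -0.001   0.0685]
-0.018 229 -0.0249 0.0247
-0.014 280 -0.0247 0.0247
-0.01 302 -0.0246 0.0251
-0.006 301 -0.0245 0.025
-0.002 297 -0.0243 0.025
0.002 326 -0.0249 0.0247
0.006 328 -0.0248 0.0252
0.01 369 -0.0247 0.0252
0.014 376 -0.0245 0.0249
0.018 397 -0.0243 0.0249
0.022 422 -0.0249 0.0246
0.026 213 -0.0242 0.0247
```

Emit:
step_arm([
  [-1, 1, 3, 0, 0, 0, 0.3],
  [-1, 1.2, 4, 0, 0, 0, 0.4],
  [-1, 1.2, 3.3, -2, 0, 0, 0],
  [-1, 1, 2, -4, 0, 0, 0],
  [-1, 0.55, 1, -5, 0, 0, 0],
])

```text
time_s: 7.65
ee_pos: [0.5059, 0.1628, 0.1789]
orientation: [0.603, 0.798, 0.001, 0.001]
force: [0.6, 1.0, -2.4]
gripper_width: 0.0118
gripper_force: 25.0
```

Emit:
step_arm([
  [-1, 0, 0, -2, 0, 0, 0],
  [-1, 0, 0, 0, 0, 0, 0],
  [-1, 0, 0, 0, 0, 0, 0],
])

```text
time_s: 8.02
ee_pos: [0.5057, 0.162, 0.1609]
orientation: [0.604, 0.797, 0.001, 0.001]
force: [0.3, -0.2, -1.8]
gripper_width: 0.0115
gripper_force: 25.0
```

Run:
```python
from h import *
from rig import env
p,T,s=wrist(env);W,ok=cloud(p,T);cv2.imwrite("pics/w3.png",p["color"][:,:,::-1]);rail(W,ok,p)
p=env.camera("scene");W,ok=cloud(p);cv2.imwrite("pics/s3.png",cv2.resize(p["color"][280:440,280:480,::-1],(800,640))[:600]);rail(W,ok,p)
```

```text
t 8.025 tcp [0.5057 0.162  0.1609] yang 15.74 z [ 1.9e-03  2.0e-04 -1.0e+00] w 0.0115 F [ 0.3 -0.2 -1.8]
rail pts 5189 z 0.04620966247175079 (array([506.6, 156.6]), 50.7, 186.7, 15.8)
stations 9 0.015000000000000097 0.05500000000000013 slot w 0.0165 outer mid -0.0005 slot mid at mark 0.0001 ang 105.87 rms 0.0001 pt [0.5051 0.163 ]
  tape 52 [0.5237 0.169  0.0456] (array([523.5, 169. ]), 12.9, 13.8, 12.79)
rail pts 1203 z 0.04565721604663786 (array([509.1, 149.9]), 51.9, 181.9, 16.44)
stations 19 -0.08499999999999999 0.05500000000000013 slot w 0.0158 outer mid 0.0006 slot mid at mark -0.0003 ang 105.8 rms 0.0005 pt [0.5047 0.1629]
```

Emit:
step_arm([
  [-1, -0.05, 0, 0, 0, 0, 0],
  [-1, 0, 0, -0.6, 0, 0, 0],
  [-1, 0, 0, -0.6, 0, 0, 0],
  [-1, 0, 0, -0.5, 0, 0, 0],
  [-1, 0, 0, 0, 0, 0, 0],
])

```text
time_s: 8.75
ee_pos: [0.5044, 0.1622, 0.1422]
orientation: [0.603, 0.797, -0.0, -0.0]
force: [-0.8, -0.4, -2.8]
gripper_width: 0.0117
gripper_force: 25.0
```

Emit:
step_arm([
  [-1, 0.05, 0, -0.4, 0, 0, 0],
  [-1, 0, 0, -0.4, 0, 0, 0],
  [-1, 0, 0, -0.3, 0, 0, 0],
  [-1, 0, 0, 0, 0, 0, 0],
  [-1, 0, 0, 0, 0, 0, 0],
])

```text
time_s: 9.38
ee_pos: [0.5051, 0.1623, 0.1318]
orientation: [0.603, 0.797, 0.0, 0.0]
force: [-0.6, 0.0, -2.5]
gripper_width: 0.0113
gripper_force: 25.0
```

Emit:
step_arm([
  [-1, 0, 0, -0.2, 0, 0, 0],
  [-1, 0, 0, -0.1, 0, 0, 0],
  [-1, 0, 0, -0.1, 0, 0, 0],
  [-1, 0, 0, 0, 0, 0, 0],
  [-1, 0, 0, 0, 0, 0, 0],
])

```text
time_s: 10.0
ee_pos: [0.5051, 0.1623, 0.1278]
orientation: [0.603, 0.797, 0.0, 0.0]
force: [-0.1, 0.5, -2.7]
gripper_width: 0.0116
gripper_force: 25.0
```

Emit:
step_arm([
  [-1, 0, 0, -0.05, 0, 0, 0],
  [-1, 0, 0, -0.05, 0, 0, 0],
  [-1, 0, 0, 0, 0, 0, 0],
])

```text
time_s: 10.38
ee_pos: [0.5053, 0.1623, 0.127]
orientation: [0.603, 0.797, 0.0, 0.0]
force: [-0.1, 0.0, -0.0]
gripper_width: 0.0111
gripper_force: 25.0
```

Emit:
step_arm([
  [-1, 0, 0, 0, 0, 0, 5],
  [-1, 0, 0, 0, 0, 0, 7],
  [-1, 0, 0, 0, 0, 0, 7],
  [-1, 0, 0, 0, 0, 0, 7],
  [-1, 0, 0, 0, 0, 0, 4],
])

```text
time_s: 11.0
ee_pos: [0.5053, 0.1622, 0.127]
orientation: [0.375, 0.927, 0.0, 0.0]
force: [0.8, -0.5, 0.7]
gripper_width: 0.0115
gripper_force: 25.0
```

Emit:
step_arm([
  [-1, 0, 0, 0, 0, 0, 7],
  [-1, 0, 0, 0, 0, 0, 7],
  [-1, 0, 0, 0, 0, 0, 7],
  [-1, 0, 0, 0, 0, 0, 7],
  [-1, 0, 0, 0, 0, 0, 7],
])

```text
time_s: 11.62
ee_pos: [0.5051, 0.1623, 0.1267]
orientation: [0.078, 0.997, -0.0, 0.0]
force: [-0.7, 0.6, -2.4]
gripper_width: 0.0115
gripper_force: 25.0
```

Emit:
step_arm([
  [-1, 0, 0, 0, 0, 0, 7],
  [-1, 0, 0, 0, 0, 0, 7],
  [-1, 0, 0, 0, 0, 0, 7],
  [-1, 0, 0, 0, 0, 0, 4],
  [-1, 0, 0, 0, 0, 0, 0],
])

```text
time_s: 12.25
ee_pos: [0.505, 0.1622, 0.1266]
orientation: [-0.137, 0.991, 0.0, -0.0]
force: [-0.6, -0.5, -3.2]
gripper_width: 0.0116
gripper_force: 25.0
```

Run:
```python
from h import *
from rig import env
p,T,s=wrist(env)
W,ok=cloud(p,T);rail(W,ok,p)
```

```text
t 12.25 tcp [0.505  0.1622 0.1266] yang 105.73 z [-3.e-04 -0.e+00 -1.e+00] w 0.0116 F [-0.6 -0.5 -3.2]
  tape 77 [0.481  0.1549 0.0458] (array([481.1, 155. ]), 1.7, 10.8, 15.25)
rail pts 13791 z 0.0461856398200759 (array([509.4, 144.9]), 50.7, 210.8, 15.73)
stations 21 -0.09 0.05500000000000013 slot w 0.0157 outer mid -0.0005 slot mid at mark -0.0003 ang 105.68 rms 0.0001 pt [0.5047 0.1629]
```

Emit:
step_arm([
  [-1, 0, -0.03, -0.15, 0, 0, 0],
  [-1, 0, 0, -0.15, 0, 0, 0],
  [-1, 0, 0, -0.1, 0, 0, 0],
  [-1, 0, 0, 0, 0, 0, 0],
  [-1, 0, 0, 0, 0, 0, 0],
])

```text
time_s: 12.92
ee_pos: [0.5051, 0.162, 0.1228]
orientation: [-0.137, 0.991, -0.0, 0.0]
force: [0.6, 0.8, -1.1]
gripper_width: 0.0117
gripper_force: 25.0
```

Emit:
step_arm([
  [-1, 0, 0, -0.05, 0, 0, 0],
  [-1, 0, 0, 0, 0, 0, 0],
  [-0.7, 0, 0, 0, 0, 0, 0],
  [-0.5, 0, 0, 0, 0, 0, 0],
  [-0.2, 0, 0, 0, 0, 0, 0],
])

```text
time_s: 13.55
ee_pos: [0.505, 0.162, 0.1221]
orientation: [-0.137, 0.991, 0.0, -0.0]
force: [-0.3, -0.3, 0.6]
gripper_width: 0.0301
gripper_force: 0.0
```

Emit:
step_arm([
  [0, 0, 0, 0, 0, 0, 0],
  [0, 0, 0, 0, 0, 0, 0],
])

```text
time_s: 13.8
ee_pos: [0.5051, 0.162, 0.1222]
orientation: [-0.137, 0.991, 0.0, -0.0]
force: [-0.0, 0.7, 0.6]
gripper_width: 0.044
gripper_force: 0.0
```

Emit:
step_arm([
  [0, 0, 0, 1, 0, 0, 0],
  [0, 0, 0, 3, 0, 0, 0],
  [0, 0, 0, 4, 0, 0, 0],
  [0, 0, 0, 4, 0, 0, 0],
  [0, -2, -4, 2, 0, 0, 0],
])

```text
time_s: 14.42
ee_pos: [0.4856, 0.1226, 0.2648]
orientation: [-0.139, 0.99, -0.0, 0.002]
force: [-0.1, -1.8, -0.6]
gripper_width: 0.0441
gripper_force: 0.0
```

Emit:
step_arm([
  [0, -3, -5, 0, 0, 0, 0],
  [0, -3, -5, 0, 0, 0, 0],
  [0, 0, 0, 0, 0, 0, 0],
  [0, 0, 0, 0, 0, 0, 0],
])

```text
time_s: 14.92
ee_pos: [0.4254, 0.0223, 0.2628]
orientation: [-0.137, 0.991, -0.0, 0.001]
force: [0.4, 0.8, 0.1]
gripper_width: 0.0442
gripper_force: 0.0
```

Run:
```python
from h import *
from rig import env
a=env.camera("scene");cv2.imwrite("pics/s4.png",cv2.resize(a["color"][250:450,270:510,::-1],(720,600)))
p=env.camera("top");cv2.imwrite("pics/t4.png",p["color"][:,:,::-1])
b,T,s=wrist(env);cv2.imwrite("pics/w4.png",b["color"][:,:,::-1])
for n,q,TT in(("scene",a,None),("top",p,None),("wrist",b,T)):
    W,ok=cloud(q,TT);print(n);rail(W,ok,q)
    for z0,z1 in((.125,.16),(.05,.058)):
        m=box(W,ok,[.45,.11,z0],[.56,.215,z1])
        if m.sum()>5:print(z0,m.sum(),rect(W[m]),np.median(W[m][:,2]).round(4),W[m][:,2].max().round(4))
```

```text
t 15.025 tcp [0.4255 0.0228 0.2624] yang 105.86 z [ 3.e-04  1.e-04 -1.e+00] w 0.0442 F [ 0.3 -0.8 -0.2]
scene
rail pts 1208 z 0.045636523557843145 (array([511.2, 140.7]), 51.8, 200.7, 15.67)
stations 12 -0.09 0.05500000000000013 slot w 0.0158 outer mid 0.0 slot mid at mark -0.0002 ang 105.87 rms 0.0003 pt [0.5048 0.1629]
0.125 525 (array([504.4, 164.5]), 65.4, 16.2, 16.3) 0.1471 0.1535
0.05 441 (array([503.5, 167.6]), 50.5, 85.3, 16.9) 0.0536 0.0579
top
rail pts 269 z 0.0455255971632198 (array([514. , 145.2]), 48.1, 208.6, 17.49)
wrist
rail pts 3050 z 0.04606319824129562 (array([509.1, 144.9]), 51.1, 210.3, 15.7)
stations 8 -0.09 -0.054999999999999966 slot w 0.0166 outer mid -0.0003 slot mid at mark -0.0009 ang 105.69 rms 0.0001 pt [0.5041 0.1628]
0.125 20 (array([482., 149.]), 13.2, 1.7, 16.08) 0.1261 0.1278
0.05 443 (array([487.9, 160.9]), 17.4, 42.8, 15.93) 0.0539 0.0577
```

View pics/s4.png

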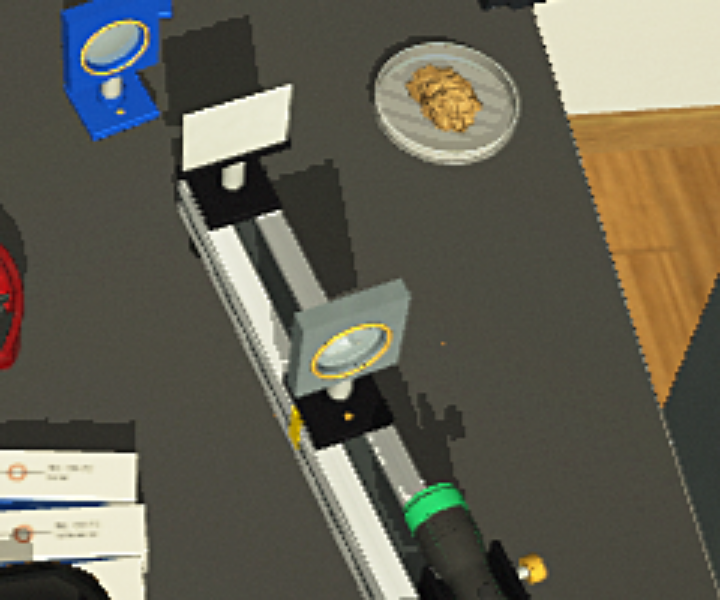

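View pics/t4.png

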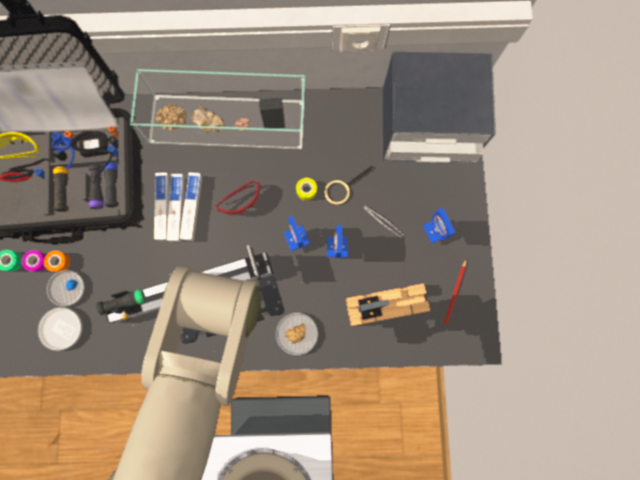

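The holder stands square on the rail at the tape (crop px ~345,370). Its plate top is at 0.054, so the plate lies flat. The filter is still in the stand and the gripper is clear.

```bash
python3 -c "
from rig import env
print(env.finish_job())"
```

```text
the job is handed in; nothing more can be done
None
```

The clear-lens holder is mounted on the rail at the yellow tape mark, turned a quarter turn with its plate flat and the lens facing along the rail; the gripper is clear, the red filter is still in the stand, and the job is handed in (about 15 s on the robot's clock), though I did not tug-test the lock.

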